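# Return a stack of balance weights to their own cases

### The job

The balance has been checked and its four steel weights still stand stacked on the pan. Take them off one at a time from the top down, the smallest first, and lay each straight into the round well of its own wooden case, the one with the smallest well that the weight fits into, so that it stands upright on the well's floor; never set a weight down on the bench. Do not press on the balance with the arm, and do not knock the beaker beside it.

Things in the scene. Friction and masses are not known exactly. Their poses are not given: they have to be found in the camera images.
- w50: the smallest of four bright steel cylinder weights, 18 mm in diameter and 25 mm high (50 g), flat top. Origin: centre of its underside; z along its axis, up. It starts in the stack on the balance pan, underside 122.5 mm above the bench (smallest on top, each within about 4 mm of the centre of the one below).
- w100: the second smallest of four bright steel cylinder weights, 31 mm in diameter and 17 mm high (100 g), flat top. Origin: centre of its underside; z along its axis, up. It starts in the stack on the balance pan, underside 105.5 mm above the bench (smallest on top, each within about 4 mm of the centre of the one below).
- w200: the second largest of four bright steel cylinder weights, 44 mm in diameter and 17 mm high (200 g), flat top. Origin: centre of its underside; z along its axis, up. It starts in the stack on the balance pan, underside 88.5 mm above the bench (smallest on top, each within about 4 mm of the centre of the one below).
- w500: the largest of four bright steel cylinder weights, 60 mm in diameter and 22.5 mm high (500 g), flat top. Origin: centre of its underside; z along its axis, up. It starts in the stack on the balance pan, underside 66 mm above the bench (smallest on top, each within about 4 mm of the centre of the one below).
- case_50: lidless wooden case of the 18 mm weight: square block 47 x 47 mm, 22 mm high, fixed. Its dark felt insert, 21 mm high, has in the middle a round flat-bottomed well, 29 mm in diameter, 7 mm deep, with a 45 degree bevel that widens it to 35 mm at the top. Origin: centre of the underside, on the well's axis, 14 mm below the well's floor; z up; small brass catch on the -x side.
- case_100: lidless wooden case of the 31 mm weight: square block 60 x 60 mm, 22 mm high, fixed. Its dark felt insert, 21 mm high, has in the middle a round flat-bottomed well, 42 mm in diameter, 7 mm deep, with a 45 degree bevel that widens it to 48 mm at the top. Origin: centre of the underside, on the well's axis, 14 mm below the well's floor; z up; small brass catch on the -x side.
- case_200: lidless wooden case of the 44 mm weight: square block 73 x 73 mm, 22 mm high, fixed. Its dark felt insert, 21 mm high, has in the middle a round flat-bottomed well, 55 mm in diameter, 7 mm deep, with a 45 degree bevel that widens it to 61 mm at the top. Origin: centre of the underside, on the well's axis, 14 mm below the well's floor; z up; small brass catch on the -x side.
- case_500: lidless wooden case of the 60 mm weight: square block 89 x 89 mm, 22 mm high, fixed. Its dark felt insert, 21 mm high, has in the middle a round flat-bottomed well, 71 mm in diameter, 7 mm deep, with a 45 degree bevel that widens it to 77 mm at the top. Origin: centre of the underside, on the well's axis, 14 mm below the well's floor; z up; small brass catch on the -x side.
- balance: white laboratory balance with a round steel pan, 108 mm in diameter, whose top is 66 mm above the bench. Origin: on the bench under the centre of the pan; z up; the body reaches from 65 mm behind the origin (+x) to 125 mm before it (-x, where the sloping display is) and 75 mm to either side, nowhere higher than the pan. Fixed.
- beaker: small glass beaker with pink contents, a bystander, 44 mm in diameter, 56 mm high, standing loose on the bench beside the balance. Origin: centre of its underside.
Things that resemble listed ones, but are neither listed nor needed, are in the scene too. Leave any blue or orange look-alike of the w100 alone.

How it is judged:
By the outcome, as a careful person would: the job done as asked, in the order asked, and still so for the second after the job is handed in, with the robot touching nothing.
It also fails if it takes over 120 s, if anything falls off the work surface, if the arm or the gripper's body presses on something with over 40 N, if the wrist force passes 120 N, or if a joint passes its speed limit or range.

### The arm

A 7-joint arm with a two-finger parallel gripper is mounted at the origin on a cart in front of the work surface, level with it; the furniture and walls round the work are solid. World frame = base frame: x ahead of the robot, y to its left, z up, the work surface at z = 0. Lengths are in mm, angles in rad, forces in N, time in s.
With the tool pointing down it reaches from about 400 to 900 mm from the base axis. Payload 5.6 kg.
Tool frame: the origin (TCP) lies midway between the tips of the shut fingers; the grasp point (between the pads) lies 19 mm behind it; x points along the fingers, y is the direction in which the jaws open and shut, and the axes are right-handed (so a half turn about x gives the same grasp; the last joint's range is limited). The gripper opens to 92 mm and grips with 3 to 60 N. Pads are 20 mm wide; open, the fingers measure 128 mm over their backs; the gripper's body (75 mm by 189 mm) begins 69 mm behind the grasp point.
Start: joints at [1.117, 0.468, -0.012, 1.603, 0.006, 1.071, -0.056], TCP at [259.533, -595.947, 183.092] pointing down, gripper open.
Joint ranges: [-2.53, 2.53], [-0.31, 2.02], [-1.57, 1.55], [0.28, 2.44], [-1.29, 4.43], [0.15, 1.84], [-2.92, 2.92]. Speed limits (rad/s): [2.57, 2.57, 3.14, 3.14, 3.14, 3.14, 3.14].

### API

Orientations are given as a rotation vector (axis times angle).
In Python, from cell import robot, grip, kin, viewer gives the robot as it stands. Calls block until the motion is done:
- robot.movep(position, orientation): joint-space move of the TCP to a pose.
- robot.servo_line(position, feed=150, rotation=None): straight line of the TCP; rotation=None keeps the orientation; feed is the mean speed in mm/s.
- robot.goto_joints(angles): joint-space move.
- grip(opening, newtons=None): opening from 0.0 (shut) to 1.0 (fully open); newtons is the grip in N (None keeps the last); returns when the fingers have stopped.
- robot.hold(seconds).
- kin.ik(position, orientation): joint angles nearest the present ones, or None.
- robot.observe(): the state.
- viewer.read_camera(name): name is "side" or "top" or "wrist"; returns the picture (420x560x3 uint8, red, green, blue); there is no depth.
- viewer.camera_info(name): a dict with "camera_matrix" (3x3 intrinsics, pixels), "R" (3x3) and "t" (3): a world point X has camera coordinates R X + t. Camera axes: x right, y down, z forward; pixel columns grow to the right and rows downward; lengths in mm; the calibration is good to about 2 mm. The wrist camera is an equidistant fisheye: a pixel r from the principal point sees the ray r / f radians off the axis. A picture is of the moment at which its call begins: read the wrist's pose just before it. camera_info takes no time and is no camera call; for the wrist camera it gives the pose at the moment of the call.
A pose or a line that the arm cannot do raises robot.IKError and nothing moves.
- robot.job_done(): hands the job in, once; it reports no verdict.
Trained networks look in the newest picture that a camera, given by its name, has taken for a name from the list of things; names that differ only in an ending like _2 or _b are one class to them, and where a whole thing is asked for, a point or a joint stands for the part that bears it (a point fixed in the world has none). Each returns a list of dicts, best first, with "confidence" (0 to 1); they miss things now and then, are a little off and sometimes report something else, mostly with a low value. They report only what shows in the picture. A call takes as long as a camera call. They do not tell look-alikes from the thing itself.
- viewer.silhouettes(name, camera): "mask" (420x560 bool, what is visible of it).
- viewer.pinpoint(name, camera): "at" ([x, y, z] in mm, in the coordinates of the camera as it stood for that picture, good to about 4 mm: a listed point, or the origin of a listed thing).
The state is a dict: "t": time; "joints": joint angles; "joint_velocities": joint speeds; "joint_torque": joint torques, N m; "tcp_pos": TCP position; "tcp_rot": TCP orientation; "contact_force": force on the tool from outside, world axes, zero at the start; "wrist_torque": the same for the moment, N m; "grip_width": opening from 0.0 (shut) to 1.0 (fully open).
Only numpy, scipy, OpenCV 4.12 (cv2) and the standard library are available. Lean on these libraries where they do the work, as an engineer would, in place of code of your own. Each camera call takes 0.05 s, during which the arm holds its last target.

## Working session

There is one attempt and no reset: what is moved stays moved. The work goes in short steps, each a Python script; the robot and the scene stay as the last script left them, time stands still between calls to the robot, and variables do not carry over. Pictures are saved under pics/ and viewed, and the job is handed in when it is done.

```bash
ls; mkdir -p pics
python3 - <<'E'
from cell import robot,grip,kin,viewer
import cv2,numpy as np
print(robot.observe())
for n in ["side","top","wrist"]:
    im=viewer.read_camera(n); cv2.imwrite(f"pics/{n}0.png",im[:,:,::-1])
    ci=viewer.camera_info(n); print(n,ci)
    if n=="wrist": continue
    R=np.array(ci["R"]);t=np.array(ci["t"])
    for k in ["w50","w100","w200","w500","case_50","case_100","case_200","case_500","balance","beaker"]:
        for d in viewer.pinpoint(k,n)[:4]:
            print(n,k,round(d["confidence"],2),np.round(R.T@(np.array(d["at"])-t),1))
print(robot.observe()["t"])
E
```

```text
pics
{'t': 0.0, 'joints': array([ 1.11703954,  0.46838553, -0.01155665,  1.60362371,  0.00600379,
        1.07142337, -0.05632258]), 'joint_velocities': array([ 8.97764486e-04, -1.06251349e-06, -9.80214523e-04, -9.68142107e-04,
       -8.45003604e-04,  5.91078912e-04,  1.54704745e-03]), 'joint_torque': array([ 1.10655058e-04, -5.20564413e+01, -1.22152671e-02, -2.43750751e+01,
       -5.66284417e-02,  1.72120443e-02,  1.52547950e-04]), 'tcp_pos': array([ 259.19043612, -595.37762919,  182.13494219]), 'tcp_rot': array([ 1.99549687,  0.41743637, -1.99654423]), 'contact_force': array([-0.33285253,  0.02732792,  0.34001228]), 'wrist_torque': array([ 0.02423053,  0.01188625, -0.01858337]), 'grip_width': 1.0003101100974314}
side {'camera_matrix': array([[483.95669966,   0.        , 270.24793289],
       [  0.        , 483.95669966, 211.10686599],
       [  0.        ,   0.        ,   1.        ]]), 'R': array([[ 0.98599258, -0.16523157,  0.02274103],
       [-0.06111658, -0.48478584, -0.87249496],
       [ 0.15518824,  0.8588837 , -0.48809363]]), 't': array([-608.93448032,    3.55133799, 112
[... 2814 characters left out ...]
758e+02 -2.000e-01]
top case_500 0.95 [444.1 -55.1   3.3]
top case_500 0.79 [ 453.1 -434.2    4.4]
top case_500 0.73 [ 446.3 -316.7    1.6]
top case_500 0.6 [ 4.604e+02 -1.758e+02 -2.000e-01]
top balance 0.92 [ 680.6 -165.3   -1.6]
top beaker 0.66 [ 665.9 -304.7   -1.5]
wrist {'camera_matrix': array([[325.1922621 ,   0.        , 280.25009261],
       [  0.        , 325.1922621 , 210.38435184],
       [  0.        ,   0.        ,   1.        ]]), 'R': array([[ 3.98722100e-01, -9.17071780e-01,  1.91541555e-04],
       [-8.90585100e-01, -3.87156439e-01,  2.38679851e-01],
       [-2.18812399e-01, -9.53375156e-02, -9.71098292e-01]]), 't': array([-650.3400079 ,  -25.86744868,  389.19908742])}
1.15
```

View pics/side0.png

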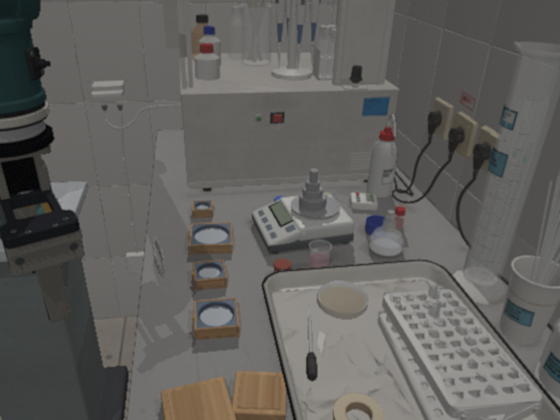

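View pics/top0.png

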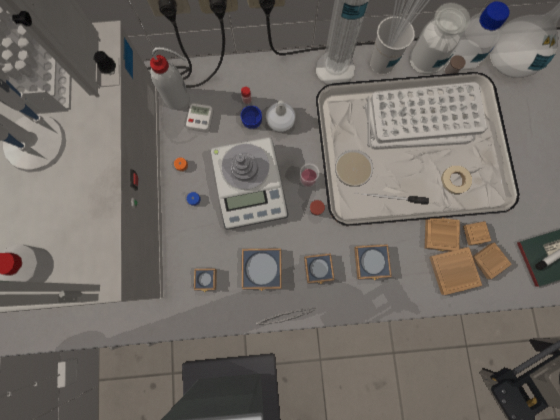

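View pics/wrist0.png

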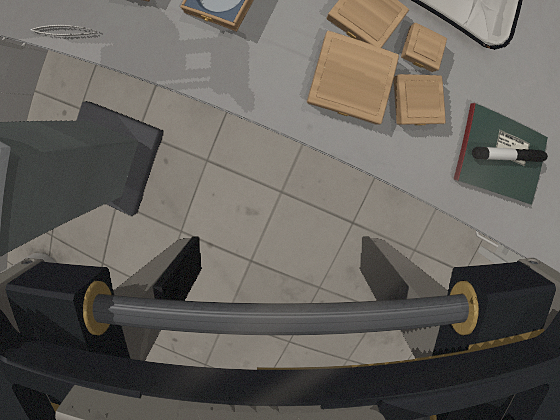

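```bash
cat > h.py <<'E'
from cell import robot,grip,kin,viewer
import cv2,numpy as np
from scipy.spatial.transform import Rotation as Ro
def rotv(yaw): # tool x down, jaw (y) along (cos yaw, sin yaw)
    x=np.array([0,0,-1.]);y=np.array([np.cos(yaw),np.sin(yaw),0]);z=np.cross(x,y)
    return Ro.from_matrix(np.stack([x,y,z],1)).as_rotvec()
def snap(n,tag):
    ci=viewer.camera_info(n); im=viewer.read_camera(n); cv2.imwrite(f"pics/{tag}.png",im[:,:,::-1]); return im,ci
def proj(ci,X):
    X=np.atleast_2d(X); K=np.array(ci["camera_matrix"]); c=X@np.array(ci["R"]).T+np.array(ci["t"])
    return (c[:,:2]/c[:,2:])*K[0,0]+K[:2,2]
def projf(ci,X):
    X=np.atleast_2d(X); K=np.array(ci["camera_matrix"]); c=X@np.array(ci["R"]).T+np.array(ci["t"])
    rr=np.linalg.norm(c[:,:2],axis=1,keepdims=True); th=np.arctan2(rr,c[:,2:])
    return c[:,:2]/rr*th*K[0,0]+K[:2,2]
def ray(ci,px,z,fish):
    K=np.array(ci["camera_matrix"]);R=np.array(ci["R"]);t=np.array(ci["t"])
    d=(np.atleast_2d(px).astype(float)-K[:2,2])/K[0,0]
    if fish:
        th=np.linalg.norm(d,axis=1,keepdims=True); v=np.hstack([d/th*np.sin(th),np.cos(th)])
    else: v=np.hstack([d,np.ones((len(d),1))])
    C=-R.T@t; w=v@R
    return C+w*((z-C[2])/w[:,2:])
E
python3 - <<'E'
from h import *
o=robot.observe();M=Ro.from_rotvec(o["tcp_rot"]).as_matrix();print(M.round(3))
ci=viewer.camera_info("wrist");R=np.array(ci["R"]);C=-R.T@np.array(ci["t"])
print("cam in tool",M.T@(C-o["tcp_pos"]), (M.T@R.T).round(3))
s=cv2.imread("pics/side0.png");t=cv2.imread("pics/top0.png")
cv2.imwrite("pics/c1.png",np.hstack([cv2.resize(s[160:260,240:370],(780,600),interpolation=3)]))
cv2.imwrite("pics/c2.png",cv2.resize(s[200:330,0:110],(508,600),interpolation=3))
cv2.imwrite("pics/c3.png",cv2.resize(t[130:290,180:400],(800,582),interpolation=3))
for n in ("top","side"):
    c=viewer.camera_info(n)
    print(n,"bench hutch edge", ray(c,[(160,90),(160,250)] if n=="top" else [(185,185),(385,185),(205,188)],0,False).round(0))
E
```

```text
[[-0.     0.399 -0.917]
 [ 0.    -0.917 -0.399]
 [-1.    -0.     0.   ]]
cam in tool [-201.19471001    0.31745715  -67.39239246] [[-0.    -0.239  0.971]
 [ 1.    -0.001  0.   ]
 [ 0.001  0.971  0.239]]
top bench hutch edge [[928.  38.   0.]
 [522.  48.   0.]]
side bench hutch edge [[407.  97.   0.]
 [935.  34.   0.]
 [458.  73.   0.]]
```

View pics/c1.png

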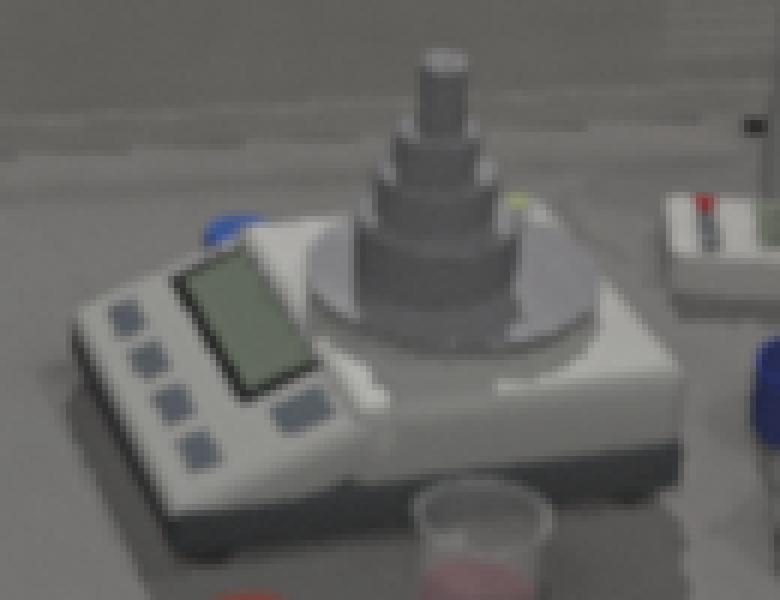

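View pics/c2.png

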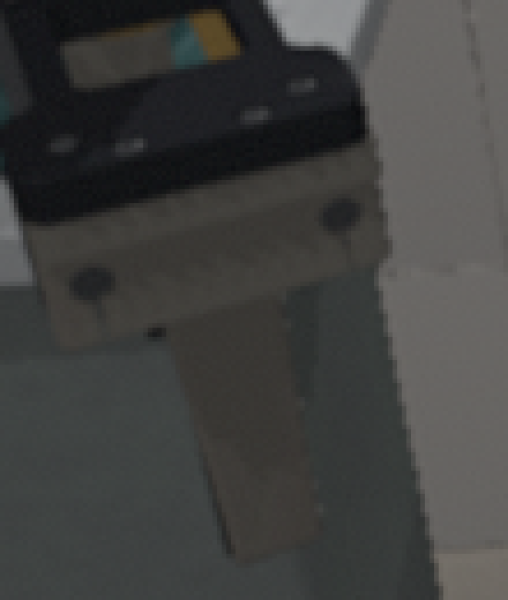

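View pics/c3.png

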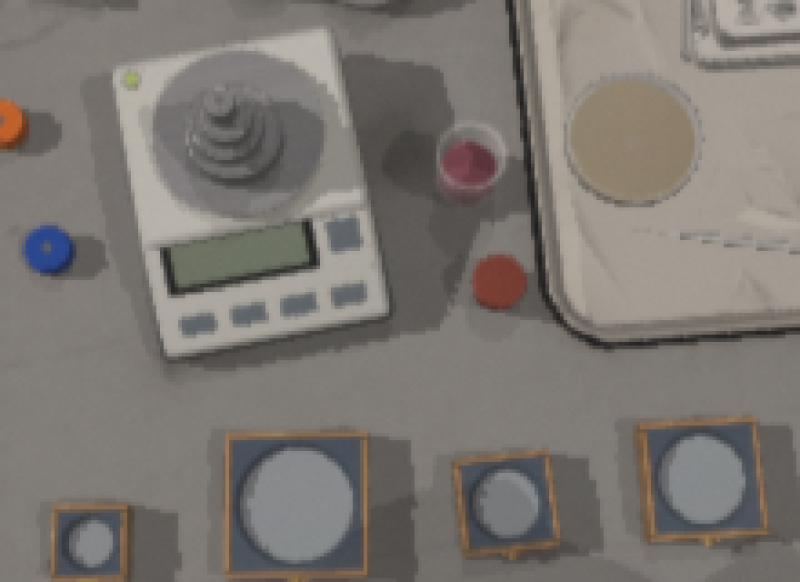

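Run:
```python
from h import *
rv=rotv(np.pi)
for p in [(680,-165,260),(680,-165,70),(444,-54,60),(444,-54,24),(453,-434,24),(449,-314,24),(457,-178,24)]:
    for y in (0,np.pi,-np.pi/2,-np.pi/4, -3*np.pi/4): 
        q=kin.ik(np.array(p,float),rotv(y)); print(p,round(y,2),None if q is None else np.round(q,2))
```

```text
(680, -165, 260) 0 [ 0.47  0.54 -0.43  1.36  0.23  1.29  0.03]
(680, -165, 260) 3.14 [ 0.1   0.5   0.14  1.39 -0.07  1.26 -2.9 ]
(680, -165, 260) -1.57 [ 0.3   0.51 -0.17  1.37  0.08  1.27 -1.44]
(680, -165, 260) -0.79 [ 0.36  0.52 -0.26  1.37  0.13  1.28 -0.69]
(680, -165, 260) -2.36 [ 0.2   0.5  -0.01  1.38  0.01  1.27 -2.17]
(680, -165, 70) 0 [ 0.46  0.71 -0.4   1.53  0.32  0.97 -0.04]
(680, -165, 70) 3.14 [ 0.03  0.67  0.24  1.56 -0.18  0.93 -2.81]
(680, -165, 70) -1.57 [ 0.27  0.67 -0.11  1.54  0.09  0.93 -1.45]
(680, -165, 70) -0.79 [ 0.35  0.68 -0.25  1.54  0.19  0.94 -0.74]
(680, -165, 70) -2.36 [ 0.14  0.66  0.07  1.55 -0.05  0.92 -2.13]
(444, -54, 60) 0 [ 0.49  0.38 -0.52  2.15  0.3   0.68 -0.23]
(444, -54, 60) 3.14 [-0.95  0.75  1.35  2.23 -0.94  0.97 -2.16]
(444, -54, 60) -1.57 [ 0.29  0.34 -0.28  2.17  0.15  0.65 -1.67]
(444, -54, 60) -0.79 [ 0.4   0.36 -0.41  2.16  0.23  0.67 -0.95]
(444, -54, 60) -2.36 [ 0.17  0.33 -0.14  2.17  0.08  0.65 -2.38]
(444, -54, 24) 0 [ 0.45  0.44 -0.48  2.17  0.36  0.6  -0.28]
(444, -54, 24) 3.14 [-0.93  0.89  1.34  2.25 -1.11  1.01 -2.04]

[... 469 characters left out ...]
 -2.36 [ 0.59  0.62  0.16  1.78 -0.14  0.76 -1.53]
(449, -314, 24) 0 [ 0.79  0.54 -0.3   1.95  0.25  0.69  0.34]
(449, -314, 24) 3.14 [ 0.33  0.53  0.28  1.98 -0.23  0.67 -2.39]
(449, -314, 24) -1.57 [ 0.57  0.52 -0.03  1.96  0.02  0.66 -1.04]
(449, -314, 24) -0.79 [ 0.68  0.53 -0.17  1.96  0.14  0.67 -0.35]
(449, -314, 24) -2.36 [ 0.45  0.52  0.12  1.97 -0.1   0.66 -1.72]
(457, -178, 24) 0 [ 0.65  0.49 -0.42  2.08  0.33  0.64  0.01]
(457, -178, 24) 3.14 [ 0.13  0.45  0.2   2.11 -0.16  0.6  -2.69]
(457, -178, 24) -1.57 [ 0.42  0.45 -0.13  2.09  0.1   0.6  -1.36]
(457, -178, 24) -0.79 [ 0.53  0.47 -0.28  2.09  0.21  0.62 -0.68]
(457, -178, 24) -2.36 [ 0.26  0.44  0.05  2.1  -0.04  0.6  -2.02]
```

Run:
```python
from h import *
rv=rotv(-2.7)
robot.movep(np.array([520,-300,300.]),rv)
im,ci=snap("wrist","wA")
R=np.array(ci["R"]);t=np.array(ci["t"])
for k in ["case_50"]:
    for d in viewer.pinpoint(k,"wrist")[:6]:
        print(k,round(d["confidence"],2),np.round(R.T@(np.array(d["at"])-t),1))
for k in ["w500"]:
    for d in viewer.pinpoint(k,"wrist")[:6]:
        print(k,round(d["confidence"],2),np.round(R.T@(np.array(d["at"])-t),1))
o=robot.observe();print(o["t"],o["tcp_pos"],o["contact_force"])
```

```text
case_50 0.92 [ 447.1 -314.6    0.8]
case_50 0.7 [ 451.2 -438.3    2.3]
case_50 0.68 [ 462.6 -185.1   -7.3]
w500 0.81 [ 680.7 -165.5   62.9]
w500 0.8 [ 681.  -168.1  120.2]
w500 0.64 [ 679.6 -164.2  104.5]
w500 0.6 [ 678.  -163.3   87.9]
w500 0.47 [725.2 -12.4   3.3]
3.1583 [ 519.56281196 -300.64837071  299.77545715] [ 0.87732087 -0.17541367  0.65324772]
```

View pics/wA.png

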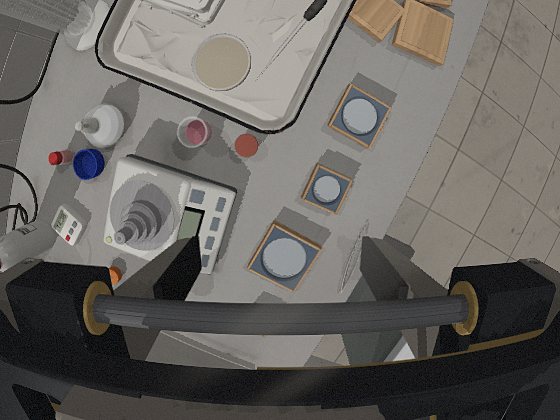

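```bash
python3 - <<'E'
from h import *
wci=viewer.camera_info("wrist");tci=viewer.camera_info("top");sci=viewer.camera_info("side")
cases={"50":(446,-54),"100":(448,-314),"200":(452,-435),"500":(458,-180)}
D={"50":29,"100":42,"200":55,"500":71}
for nm,f,ci,fish in (("wrist","wA",wci,1),("top","top0",tci,0),("side","side0",sci,0)):
    im=cv2.imread(f"pics/{f}.png"); hsv=cv2.cvtColor(im,cv2.COLOR_BGR2HSV)
    for k,c in cases.items():
        P=np.array([[*c,14.]]); p=(projf if fish else proj)(ci,P)[0]
        if not(0<p[0]<560 and 0<p[1]<300): continue
        x,y=np.round(p).astype(int)
        # rectify onto z=14 plane at .5mm
        n=100; g=np.arange(-60,60,.5); X,Y=np.meshgrid(c[0]+g,c[1]+g)
        pts=np.stack([X.ravel(),Y.ravel(),np.full(X.size,14.)],1)
        m=(projf if fish else proj)(ci,pts).astype(np.float32).reshape(*X.shape,2)
        rec=cv2.remap(im,m,None,cv2.INTER_LINEAR)
        L=rec.astype(float).mean(2); cen=np.median(L[110:130,110:130])
        felt=np.percentile(L[60:180,60:180],5)
        mask=(L>(.65*cen+.35*70)).astype(np.uint8)
        cv2.imwrite(f"pics/rec_{nm}_{k}.png",np.hstack([rec,cv2.cvtColor(mask*255,cv2.COLOR_GRAY2BGR)]))
        # component at centre
        nl,lab,st,ce=cv2.connectedComponentsWithStats(mask,connectivity=4)
        l=lab[120,120]
        cs,_=cv2.findContours((lab==l).astype(np.uint8),0,2); q=max(cs,key=cv2.contourArea)
        (cx,cy),r=cv2.minEnclosingCircle(q); 
        e=cv2.fitEllipse(q)
        f2=lambda u:(round(c[0]-60+u[0]*.5,1),round(c[1]-60+u[1]*.5,1))
        print(nm,k,"cen",cen,"mec",f2((cx,cy)),"d",round(r,1),"D",D[k],"ell",f2(e[0]),np.array(e[1])*.5)
E
cd pics; python3 -c "
import cv2,numpy as np
a=[cv2.imread(f'rec_{n}_{k}.png') for n,k in (('wrist','100'),('wrist','200'),('wrist','500'),('top','50'))]
b=[cv2.imread(f'rec_{n}_{k}.png') for n,k in (('top','100'),('top','200'),('top','500'),('side','50'))]
o=np.vstack([np.hstack(a),np.hstack(b)]);cv2.imwrite('recs.png',cv2.resize(o,(800,200*len(o)//240*240//240)))"
```

```text
wrist 100 cen 154.66666666666666 mec (448.3, -313.9) d 40.4 D 42 ell (448.1, -315.2) [35.98342896 40.28691864]
wrist 200 cen 158.0 mec (452.3, -436.5) d 53.7 D 55 ell (452.0, -438.1) [48.74752426 53.45700836]
wrist 500 cen 152.33333333333334 mec (458.9, -184.7) d 69.5 D 71 ell (458.7, -185.5) [64.34564209 69.30731201]
top 50 cen 136.0 mec (445.8, -56.4) d 26.7 D 29 ell (445.9, -56.7) [22.18415451 25.61522484]
top 100 cen 121.0 mec (448.1, -314.3) d 40.1 D 42 ell (447.8, -315.3) [35.06668472 39.82501984]
top 200 cen 136.66666666666666 mec (451.9, -436.5) d 53.2 D 55 ell (451.7, -437.7) [47.62493515 52.47832108]
top 500 cen 138.0 mec (458.4, -184.1) d 68.6 D 71 ell (458.3, -185.2) [64.14759064 68.05771637]
side 50 cen 134.66666666666666 mec (446.0, -54.2) d 23.3 D 29 ell (445.6, -54.3) [17.05713081 22.7345829 ]
side 100 cen 128.66666666666666 mec (447.8, -314.6) d 39.1 D 42 ell (447.9, -314.4) [30.93606758 39.15511322]
side 500 cen 140.66666666666666 mec (458.5, -183.5) d 68.6 D 71 ell (458.6, -184.0) [58.81802368 67.16926575]
```

View pics/recs.png

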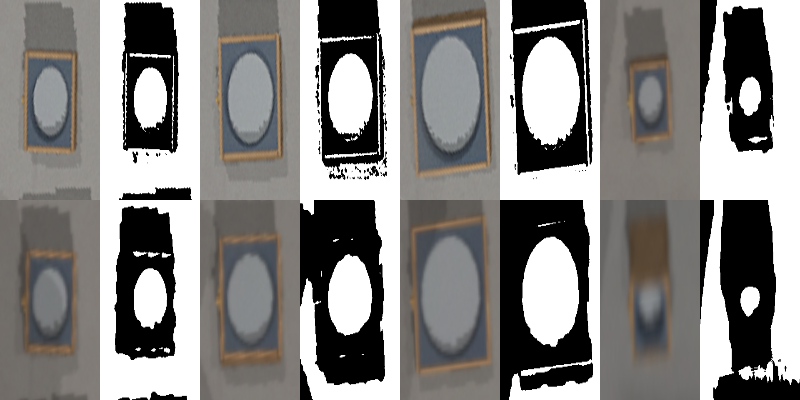

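Run:
```python
from h import *
rv=rotv(-2.7)
robot.movep(np.array([680,-165,190.]),rv)
im,ci=snap("wrist","wB")
print(projf(ci,[[680,-165,190],[680,-165,147.5],[680,-165,66]]))
R=np.array(ci["R"]);t=np.array(ci["t"])
for d in viewer.pinpoint("w500","wrist")[:6]:
        print(round(d["confidence"],2),np.round(R.T@(np.array(d["at"])-t),1))
o=robot.observe();print(o["t"],o["tcp_pos"],o["contact_force"])
```

```text
[[279.15971257 239.15609955]
 [279.36165843 221.63980573]
 [279.61186288 200.11197775]]
0.89 [ 678.4 -167.4  123.9]
0.84 [ 678.  -168.5  106.1]
0.79 [ 681.6 -168.4   65.9]
0.75 [ 678.7 -164.    87.4]
0.64 [638.7 -38.9  -1.5]
0.58 [ 450.  -316.1    0.9]
4.2 [ 679.64610305 -167.92753772  191.74607152] [-0.34386002 -0.56091315 -0.25040732]
```

View pics/wB.png

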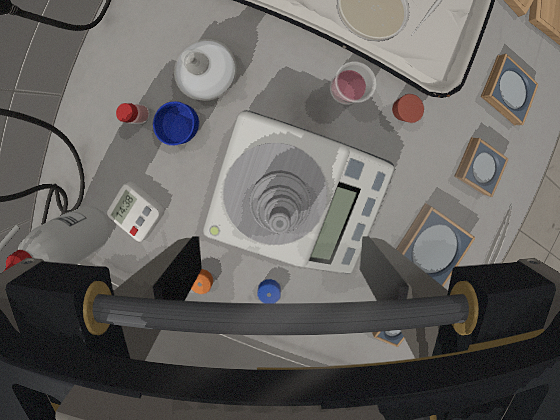

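Run:
```python
from h import *
ci=viewer.camera_info("wrist");o=robot.observe();print(o["tcp_pos"],o["joint_velocities"].round(4))
im=viewer.read_camera("wrist")[:,:,::-1]
x0,y0,w,h,s=215,140,120,120,6
c=cv2.resize(im[y0:y0+h,x0:x0+w],None,fx=s,fy=s,interpolation=cv2.INTER_CUBIC)
c=c[:600]
c=np.ascontiguousarray(c)
a=np.linspace(0,2*np.pi,60)
for (z,r,col) in ((147.5,9,(0,0,255)),(122.5,15.5,(0,255,0)),(105.5,22,(255,0,0)),(88.5,30,(0,255,255))):
    q=projf(ci,np.stack([680+r*np.cos(a),-165+r*np.sin(a),z+0*a],1))
    cv2.polylines(c,[np.round(((q-(x0,y0))+.5)*s).astype(int).reshape(-1,1,2)],True,col,1)
cv2.imwrite("pics/ov1.png",c)
```

```text
[ 679.64610305 -167.92753772  191.74607152] [ 0.0022 -0.0031 -0.004   0.0005 -0.0033 -0.0008 -0.0024]
```

View pics/ov1.png

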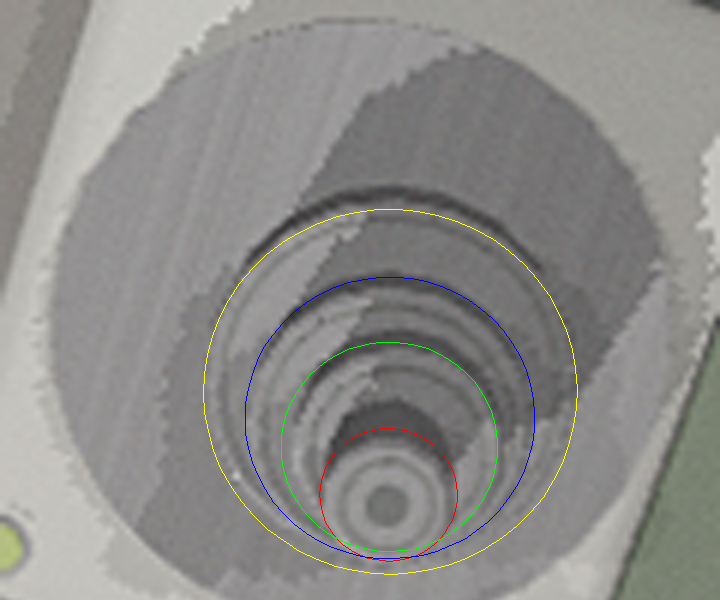

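Run:
```python
from h import *
robot.hold(0.3)
o=robot.observe();print(o["tcp_pos"],o["joints"],Ro.from_rotvec(o["tcp_rot"]).as_matrix().round(4).tolist())
print(kin.ik(np.array([680,-165,190.]),rotv(-2.7)))
print(kin.ik(o["tcp_pos"],o["tcp_rot"]))
robot.servo_line(np.array([680,-165,190.]),feed=50)
robot.hold(.2)
o=robot.observe();print(o["tcp_pos"],o["joints"],o["t"]); print([m for m in dir(robot) if m[0]!='_'],[m for m in dir(kin) if m[0]!='_'])
```

```text
[ 679.89601123 -165.41218216  190.41461259] [ 0.17808182  0.54540909  0.01893375  1.46100062 -0.0107901   1.13479405
 -2.50173304] [[0.0005, -0.9043, -0.4269], [-0.0001, -0.4269, 0.9043], [-1.0, -0.0004, -0.0003]]
[ 0.17757503  0.5460686   0.01882243  1.46089139 -0.01078383  1.13473354
 -2.50178437]
[ 0.17801906  0.54540684  0.01902708  1.46100576 -0.01084348  1.13479216
 -2.50169343]
[ 680.01718999 -164.90566649  189.94305625] [ 0.17745091  0.54614596  0.01879795  1.46089781 -0.01076316  1.13471294
 -2.50181399] 5.0
['IKError', 'goto_joints', 'hold', 'job_done', 'movep', 'observe', 'servo_line'] ['ik']
```

```bash
cat >> h.py <<'E'
LV=((147.5,9,(0,0,255)),(122.5,15.5,(0,255,0)),(105.5,22,(255,0,0)),(88.5,30,(0,255,255)))
def overlay(tag,cx,cy,box=(215,140,120,100),s=6,lv=LV,cam="wrist"):
    ci=viewer.camera_info(cam); im=viewer.read_camera(cam)[:,:,::-1]
    x0,y0,w,h=box
    c=cv2.resize(im[y0:y0+h,x0:x0+w],None,fx=s,fy=s,interpolation=cv2.INTER_CUBIC)
    a=np.linspace(0,2*np.pi,60)
    for (z,r,col) in lv:
        X=np.stack([cx+r*np.cos(a),cy+r*np.sin(a),z+0*a],1)
        q=projf(ci,X) if cam=="wrist" else proj(ci,X)
        cv2.polylines(c,[np.round(((q-(x0,y0))+.5)*s).astype(int).reshape(-1,1,2)],True,col,1)
    cv2.imwrite(f"pics/{tag}.png",c)
E
python3 - <<'E'
from h import *
overlay("ov2",680,-165)
E
```

```text
(no output)
```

View pics/ov2.png

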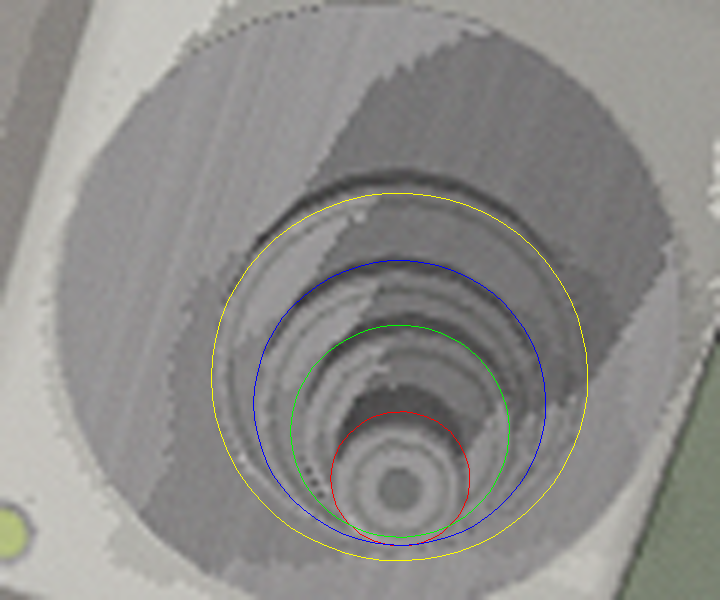

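```bash
cat >> h.py <<'E'
YAW=-2.7
def st(m=""):
    o=robot.observe(); print(m,"t",round(o["t"],2),o["tcp_pos"].round(1),"F",o["contact_force"].round(1),"M",o["wrist_torque"].round(2),"w",round(o["grip_width"]*92,1)); return o
def go(x,y,z,feed=150,h=.25):
    robot.servo_line(np.array([x,y,z],float),feed=feed); robot.hold(h)
E
python3 - <<'E'
from h import *
go(679.5,-164,132.5,100,.3); st("down")
grip(0.0,20); robot.hold(.1); st("grip")
go(679.5,-164,160,60); st("lift")
snap("wrist","g50"); snap("side","g50s")
E
```

```text
down t 6.08 [ 679.8 -164.1  133.2] F [-0.2  0.  -0.2] M [ 0.05 -0.01  0.02] w 91.5
grip t 7.53 [ 679.5 -164.   132.5] F [-0.1 -0.1 -0.1] M [ 0.11 -0.06 -0.01] w 0.4
lift t 8.38 [ 679.2 -164.   159.5] F [-0.5 -0.2  0.6] M [0.12 0.02 0.02] w 0.4
```

View pics/g50.png

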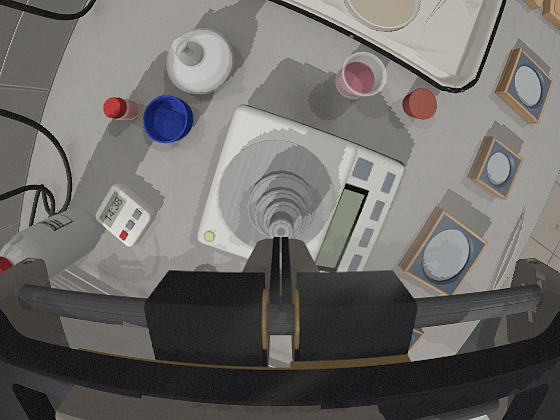

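Run:
```python
from h import *
im=cv2.imread("pics/g50.png");cv2.imwrite("pics/g50z.png",cv2.resize(im[160:280,210:350],(700,600),interpolation=2))
im=cv2.imread("pics/g50s.png");cv2.imwrite("pics/g50sz.png",cv2.resize(im[100:260,220:400],(675,600),interpolation=2))
```

```text
(no output)
```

View pics/g50z.png

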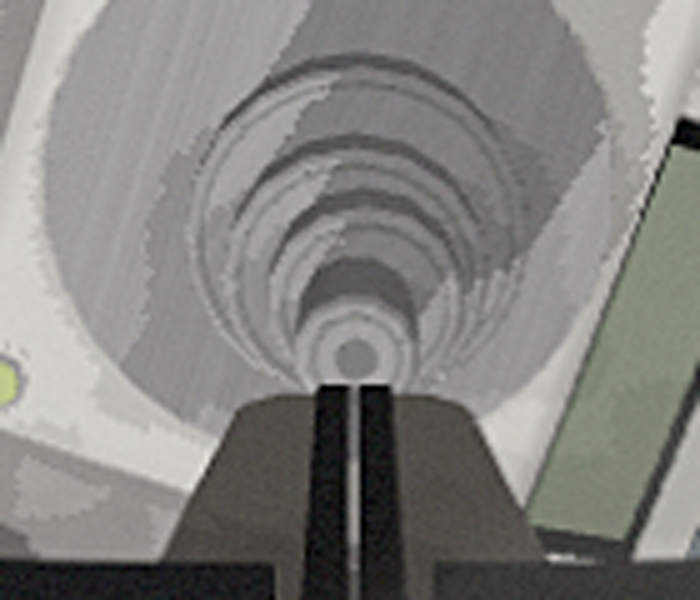

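View pics/g50sz.png

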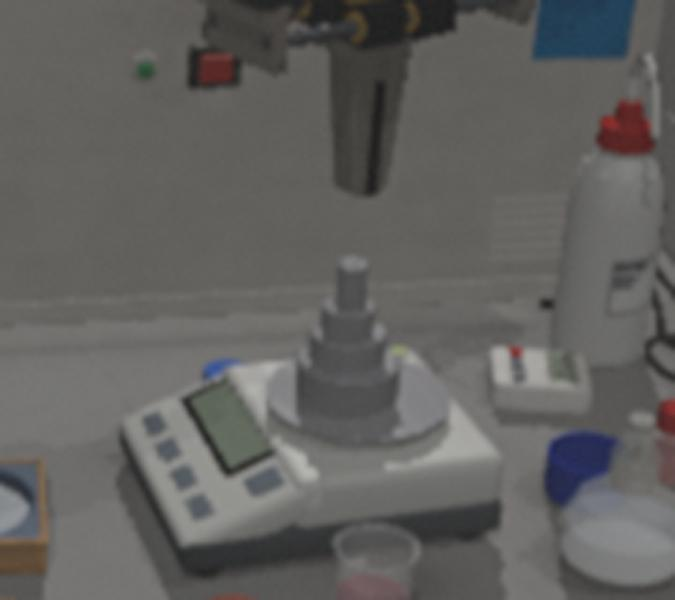

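Run:
```python
from h import *
c=viewer.camera_info("side")
print(proj(c,[[679.5,-164,160],[679.5,-164,147.5],[680,-165,66],[680-54,-165,66],[680+54,-165,66]]))
s=cv2.imread("pics/g50s.png")
# pan center fit
st()
print(projf(viewer.camera_info("wrist"),[[679.2,-164,159.5]]))
snap("top","g50t")
im=cv2.imread("pics/g50t.png");cv2.imwrite("pics/g50tz.png",cv2.resize(im[80:260,160:340],(600,600),interpolation=2))
```

```text
[[314.32997807 164.00497845]
 [313.92897138 169.49495639]
 [311.76142264 203.9341151 ]
 [287.42177145 205.40589685]
 [335.71663573 202.48557972]]
 t 8.48 [ 679.4 -163.9  159.7] F [-0.4 -0.2  0.5] M [ 0.04 -0.01  0.03] w 1.0
[[281.48391615 236.68243018]]
```

View pics/g50tz.png

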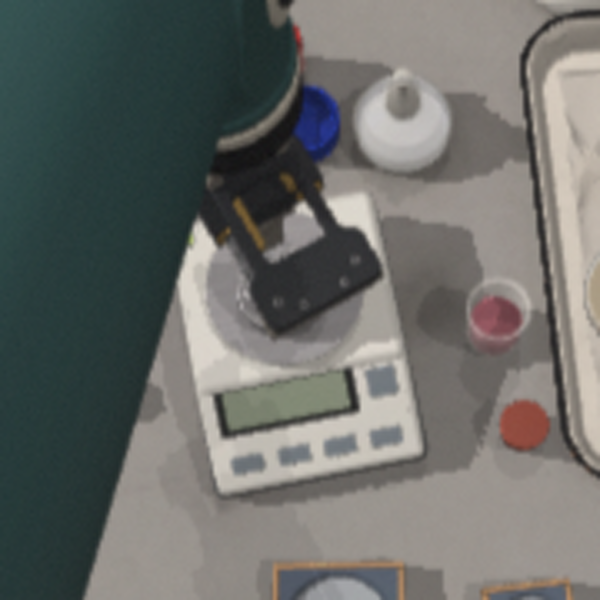

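Run:
```python
from h import *
c=viewer.camera_info("side")
y=np.array([.399,-.917,0]);z=np.array([-.917,-.399,0])
T=np.array([259.2,-595.4,182.1])
for dz in (0,15,30):
  for sy in (-46,46):
    print(dz,sy,proj(c,[T+sy*y+dz*np.array([0,0,1])+k*z for k in (-10,10)]).round(0).tolist())
# now
y=np.array([np.cos(-2.7),np.sin(-2.7),0]);z=np.cross([0,0,-1],y)
T=np.array([679.4,-163.9,159.7])
for dz in (0,15,20,25,30): print(dz,proj(c,[T+dz*np.array([0,0,1])+k*z for k in (-10,10)]).round(1).tolist(), projf(viewer.camera_info("wrist"),[T+dz*np.array([0,0,1])+k*z for k in (-10,10)]).round(1).tolist())
im=cv2.imread("pics/g50s.png");cv2.imwrite("pics/g50sz.png",cv2.resize(im[100:180,270:360],(675,600),interpolation=2))
```

```text
0 -46 [[54.0, 288.0], [37.0, 294.0]]
0 46 [[73.0, 333.0], [54.0, 340.0]]
15 -46 [[52.0, 279.0], [34.0, 284.0]]
15 46 [[70.0, 323.0], [51.0, 330.0]]
30 -46 [[49.0, 269.0], [32.0, 274.0]]
30 46 [[68.0, 312.0], [48.0, 319.0]]
0 [[317.3, 165.8], [311.2, 162.5]] [[281.2, 222.0], [281.2, 251.1]]
15 [[317.8, 159.1], [311.7, 155.8]] [[281.3, 228.9], [281.3, 259.8]]
20 [[318.0, 156.8], [311.8, 153.6]] [[281.3, 231.4], [281.3, 263.0]]
25 [[318.2, 154.5], [312.0, 151.4]] [[281.3, 234.1], [281.3, 266.3]]
30 [[318.4, 152.3], [312.2, 149.1]] [[281.3, 236.9], [281.3, 269.7]]
```

View pics/g50sz.png

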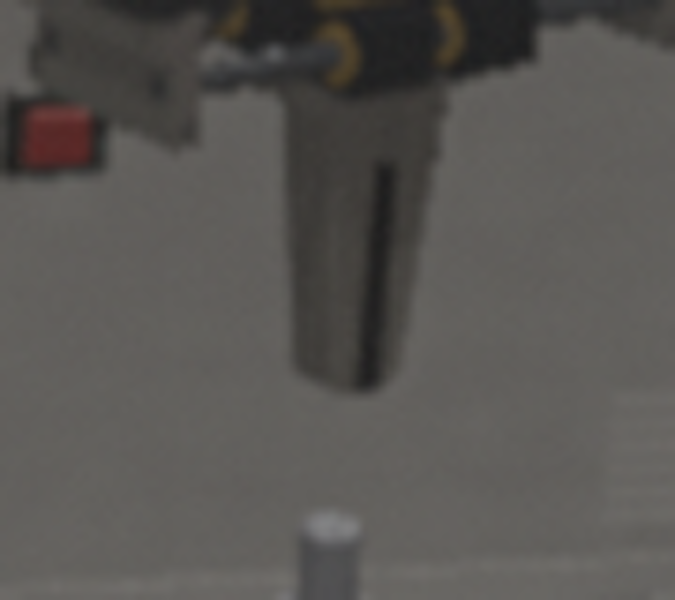

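Run:
```python
from h import *
grip(0.5); 
for p in [(446,-55,-6),(458,-184,-6),(448,-314,-6),(452,-436,-6),(680,-165,38)]:
    print(kin.ik(np.array(p,float),rotv(YAW)) is not None)
go(679.5,-164,104.5,100,.3); st("down")
snap("side","d50s")
grip(0.0,20); robot.hold(.1); st("grip")
go(679.5,-164,130,60); st("lift")
snap("wrist","h50"); snap("side","h50s")
im=cv2.imread("pics/h50.png")[150:290,200:360];s=cv2.imread("pics/h50s.png")[100:240,240:400]
cv2.imwrite("pics/h50z.png",cv2.resize(np.hstack([im,s]),None,fx=2.5,fy=2.5,interpolation=2))
```

```text
True
True
True
True
True
down t 10.34 [ 679.9 -164.1  105.2] F [ 0.2 -0.9  1.6] M [ 0.08 -0.06  0.02] w 45.6
grip t 11.04 [ 679.5 -164.   104.5] F [-0.4 -0.4  0. ] M [0.1  0.03 0.  ] w 17.3
lift t 11.87 [ 679.2 -164.   129.6] F [-0.3  0.1 -0.6] M [ 0.11 -0.   -0.08] w 16.9
```

View pics/h50z.png

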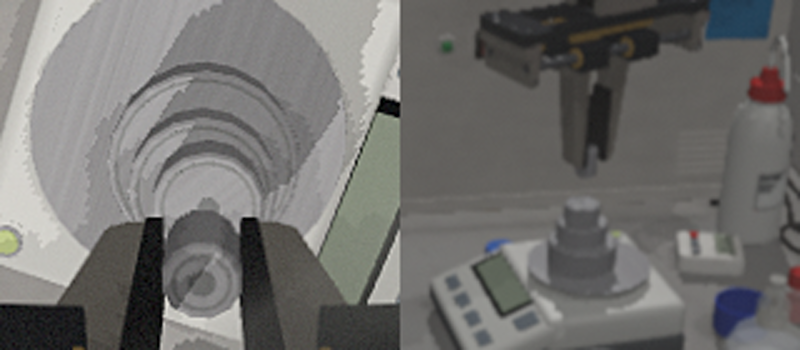

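```bash
cat >> h.py <<'E'
ZV=lambda: np.cross([0,0,-1],[np.cos(YAW),np.sin(YAW),0])
E
python3 - <<'E'
from h import *
ci=viewer.camera_info("wrist");o=robot.observe()
for k in (-4,-2,0,2,4): print(k,projf(ci,[o["tcp_pos"]+[0,0,43]+k*ZV()]).round(1))
print(ZV())
overlay("h50o",*(o["tcp_pos"][:2]),box=(220,170,120,100),lv=((o["tcp_pos"][2]+43,9,(0,0,255)),(o["tcp_pos"][2]+18,9,(0,255,0))))
E
```

```text
-4 [[281.5 255.5]]
-2 [[281.5 259. ]]
0 [[281.5 262.5]]
2 [[281.5 266. ]]
4 [[281.5 269.4]]
[-0.42737988  0.90407214  0.        ]
```

View pics/h50o.png

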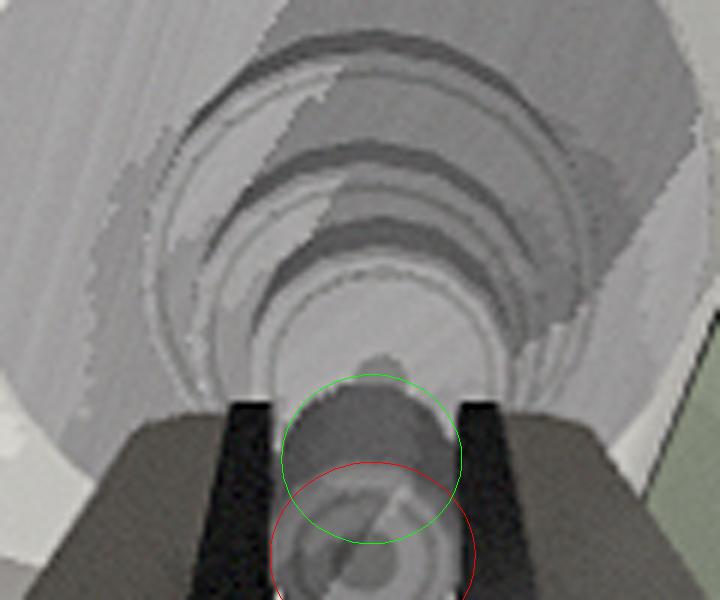

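Run:
```python
from h import *
go(679.5,-164,140,150,0)
go(446,-55,90,220,.2)
go(446,-55,20,100,.3); st("above")
snap("wrist","p50");snap("top","p50t");snap("side","p50s")
a=cv2.imread("pics/p50.png")[170:310,200:360];b=cv2.imread("pics/p50t.png")[230:320,150:253];c=cv2.imread("pics/p50s.png")[170:260,150:253]
cv2.imwrite("pics/p50z.png",np.hstack([cv2.resize(x,(266,233),interpolation=2) for x in (a,b,c)]))
```

```text
above t 14.96 [446.3 -55.   20.4] F [-1.  -0.  -0.1] M [0.11 0.01 0.03] w 17.0
```

View pics/p50z.png

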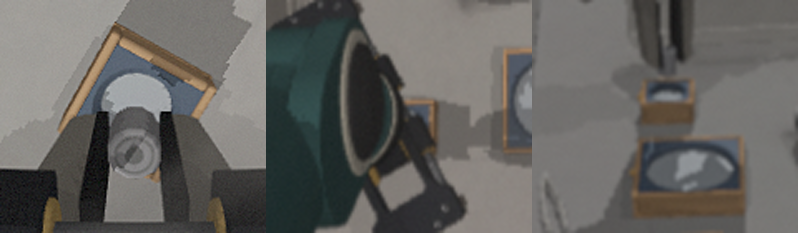

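```bash
cat >> h.py <<'E'
def lower(x,y,zs,zend,step=1.0,fth=2.5):
    z=zs; base=robot.observe()["contact_force"][2]
    while z>zend:
        z-=step; robot.servo_line(np.array([x,y,z],float),feed=25); robot.hold(.06)
        f=robot.observe()["contact_force"][2]
        if f-base>fth: print("contact at",z,"f",round(f-base,2)); break
    return z
E
python3 - <<'E'
from h import *
go(446,-55,2,60,.3); st()
z=lower(446,-55,2,-5.0); robot.hold(.2); st("low")
overlay("q50",446,-55,box=(220,170,120,100),lv=((21,17.5,(0,0,255)),(14,14.5,(0,255,0)),(39,9,(0,255,255))))
E
```

```text
t 15.86 [446.2 -55.    2.2] F [-0.6  0.6 -0.2] M [ 0.07 -0.    0.04] w 16.9
contact at -5.0 f 8.99
low t 18.22 [446.1 -55.1  -4.3] F [-2.2  1.7  9.3] M [0.11 0.55 0.02] w 16.8
```

View pics/q50.png

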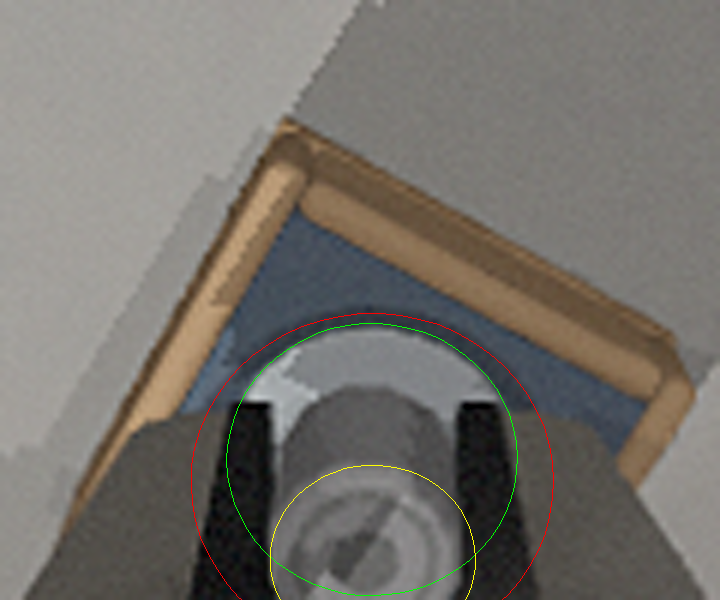

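Run:
```python
from h import *
go(446,-55,-4,30,.1)
grip(0.45); st("open")
go(446,-55,60,120,.2); st("up")
overlay("r50",446,-55,box=(220,170,120,100),lv=((21,17.5,(0,0,255)),(14,14.5,(0,255,0)),(39,9,(0,255,255))))
```

```text
open t 19.15 [446. -55.  -4.] F [-0.1  0.8 -0.5] M [ 0.16  0.02 -0.03] w 41.9
up t 20.03 [445.4 -55.   59.2] F [-0.3  1.2  0.8] M [ 0.12 -0.03  0.07] w 41.0
```

View pics/r50.png

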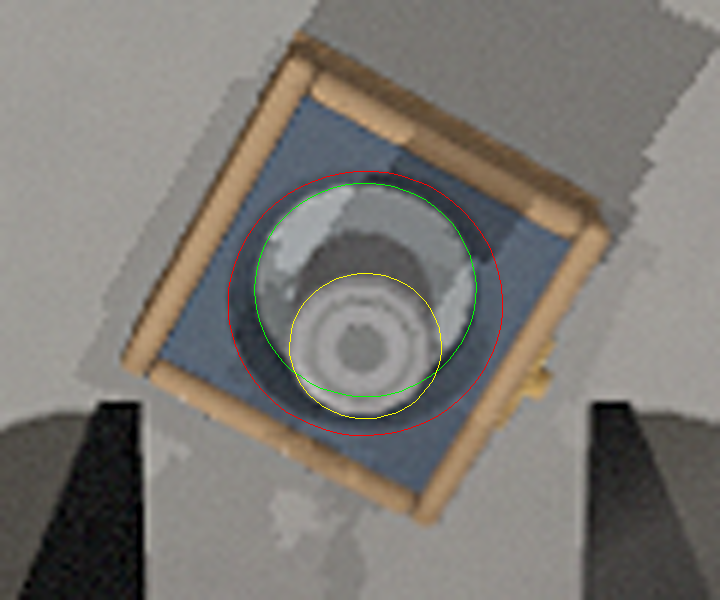

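Run:
```python
from h import *
go(446,-55,110,200,0)
go(680,-165,140,220,.4); st()
overlay("v100",680,-165,lv=LV[1:],box=(215,150,120,100))
```

```text
t 22.22 [ 679.9 -164.9  140.2] F [-0.2  0.3  0.8] M [0.11 0.01 0.02] w 41.5
```

View pics/v100.png

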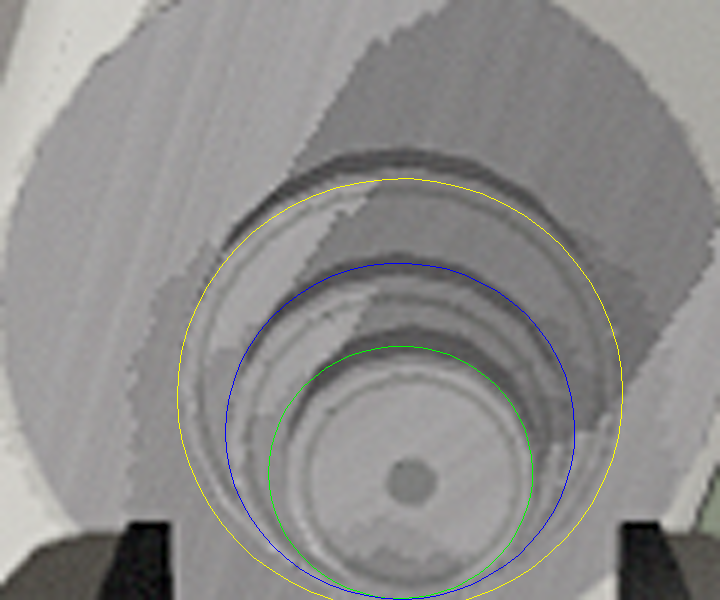

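Run:
```python
from h import *
grip(0.55)
go(678.4,-164.5,85.5,100,.35); st("down")
grip(0.0,30); robot.hold(.15); st("grip")
go(678.4,-164.5,112,50,.3); o=st("lift")
p=o["tcp_pos"]
overlay("h100",p[0],p[1],box=(220,170,120,100),lv=((p[2]+37,15.5,(0,0,255)),(p[2]+20,15.5,(0,255,0))))
snap("side","h100s"); s=cv2.imread("pics/h100s.png")[120:240,240:400]
cv2.imwrite("pics/h100sz.png",cv2.resize(s,None,fx=4,fy=4,interpolation=2))
```

```text
down t 23.65 [ 678.7 -164.5   86. ] F [ 0.1  0.2 -0.1] M [ 0.09 -0.02 -0.03] w 50.6
grip t 24.27 [ 678.4 -164.5   85.5] F [-0.5 -0.8 -0.1] M [ 0.11  0.1  -0.  ] w 28.8
lift t 25.25 [ 678.2 -164.4  111.6] F [-0.7  0.7 -0.1] M [ 0.13 -0.02 -0.  ] w 28.5
```

View pics/h100.png

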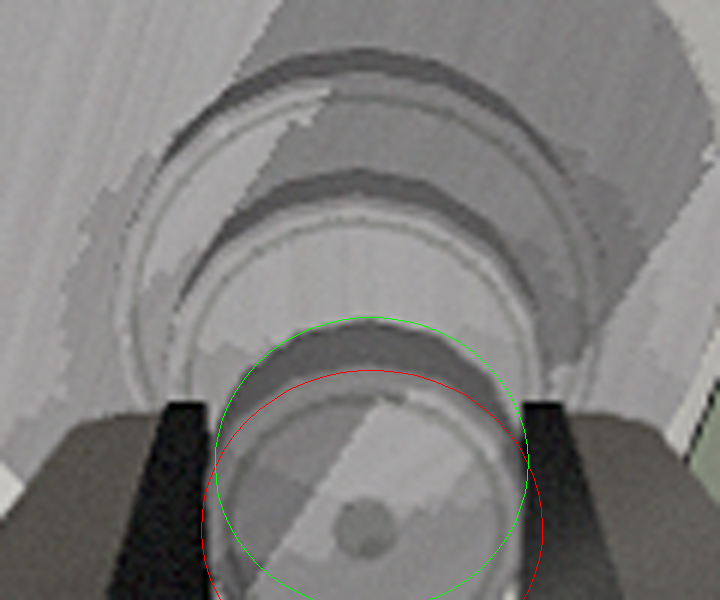

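View pics/h100sz.png

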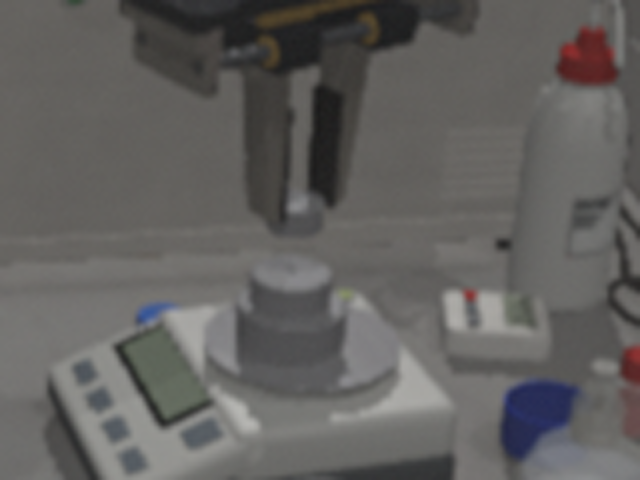

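Run:
```python
from h import *
x,y=448,-314
go(678.4,-164.5,120,100,0)
go(x,y,80,220,.1)
go(x,y,2,100,.3); st()
overlay("a100",x,y,box=(220,170,120,100),lv=((21,24,(0,0,255)),(14,21,(0,255,0))))
z=lower(x,y,2,-6.5,1.0); robot.hold(.1); st("low")
```

```text
t 28.34 [ 448.3 -314.1    2.5] F [-0.2  0.8 -0.6] M [ 0.05 -0.05 -0.04] w 28.6
contact at -7.0 f 8.44
low t 31.27 [ 448.1 -314.1   -6.1] F [-1.9  2.2  7.5] M [0.41 0.5  0.01] w 28.8
```

View pics/a100.png

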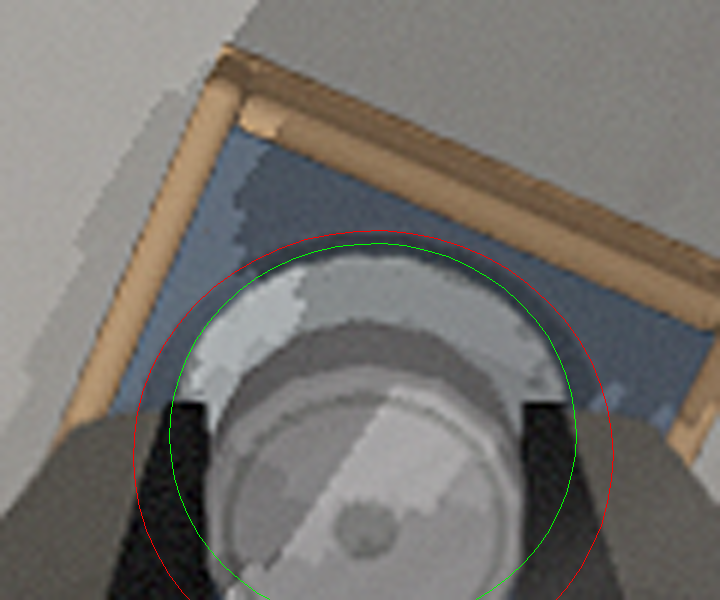

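Run:
```python
from h import *
x,y=448,-314
go(x,y,-6,30,.1)
grip(0.6); st("open")
go(x,y,60,120,.25); st("up")
overlay("r100",x,y,box=(220,160,120,100),lv=((21,24,(0,0,255)),(14,21,(0,255,0)),(31,15.5,(0,255,255))))
```

```text
open t 32.17 [ 448. -314.   -6.] F [ 0.2 -0.1 -0.6] M [ 0.13 -0.04 -0.04] w 54.8
up t 33.12 [ 447.5 -313.7   59.2] F [-0.1 -1.  -0.5] M [ 0.09 -0.02  0.03] w 55.1
```

View pics/r100.png

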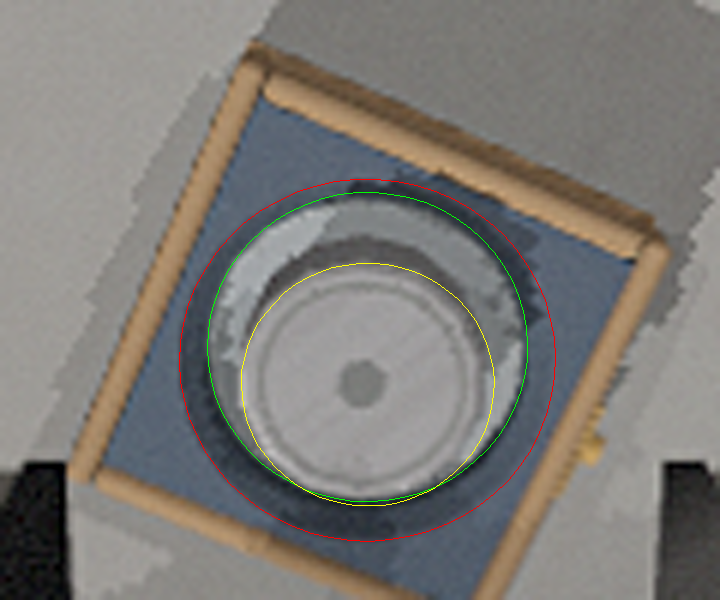

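Run:
```python
from h import *
grip(.75)
go(448,-314,100,200,0)
go(679.5,-165,120,220,.4); st()
overlay("v200",679.5,-165,lv=LV[2:],box=(215,150,120,100))
```

```text
t 35.73 [ 679.4 -165.2  120.1] F [-0.   0.8  0.1] M [ 0.14 -0.   -0.02] w 68.9
```

View pics/v200.png

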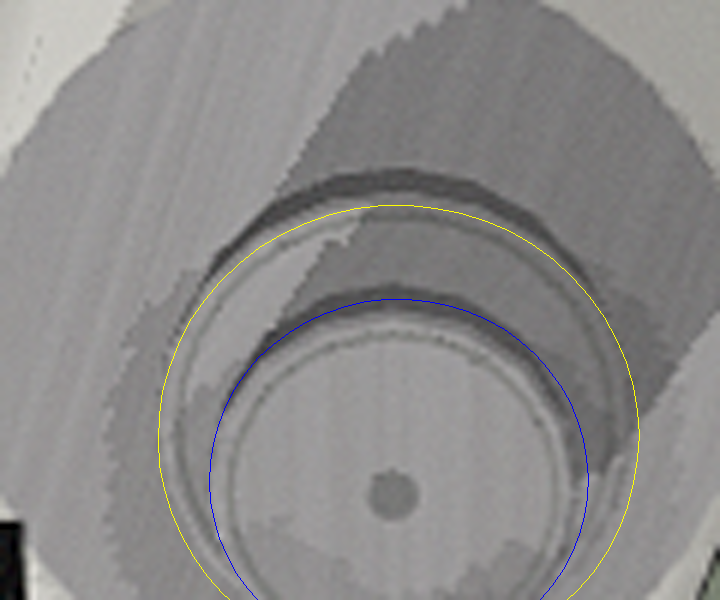

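Run:
```python
from h import *
X,Y=679.5,-163.7
go(X,Y,68.5,100,.35); st("down")
grip(0.0,40); robot.hold(.15); st("grip")
go(X,Y,90,50,.3); o=st("lift")
p=o["tcp_pos"]
overlay("h200",p[0],p[1],box=(220,170,120,100),lv=((p[2]+37,22,(0,0,255)),(p[2]+20,22,(0,255,0))))
snap("side","h200s"); s=cv2.imread("pics/h200s.png")[120:240,240:400]
cv2.imwrite("pics/h200sz.png",cv2.resize(s,None,fx=4,fy=4,interpolation=2))
```

```text
down t 36.8 [ 679.8 -163.8   69. ] F [ 0.2 -0.1  0.2] M [ 0.13 -0.04  0.01] w 69.0
grip t 37.49 [ 679.4 -163.7   68.5] F [-0.   0.4  0.2] M [0.09 0.13 0.01] w 42.2
lift t 38.38 [ 679.3 -163.6   89.7] F [-0.6 -0.5 -1.8] M [ 0.14  0.04 -0.02] w 41.7
```

View pics/h200.png

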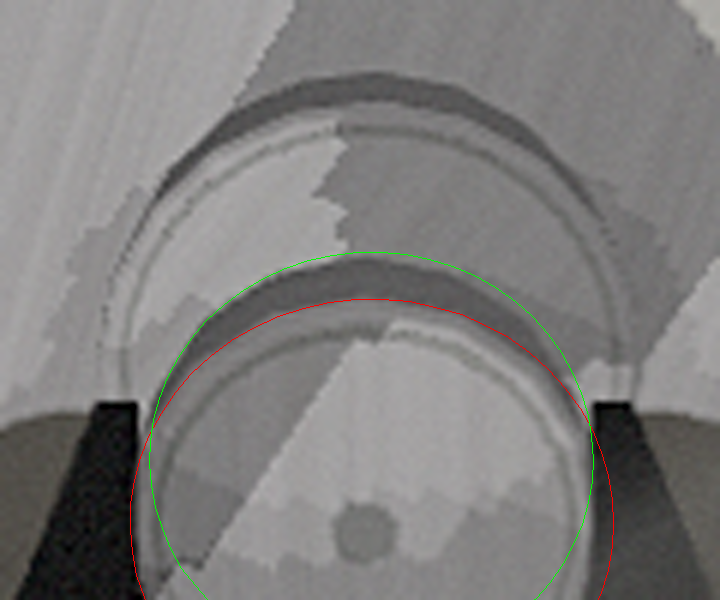

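View pics/h200sz.png

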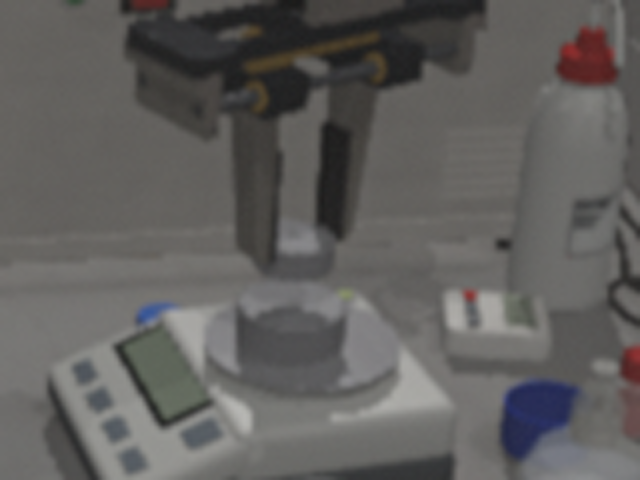

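Run:
```python
from h import *
x,y=452,-436
go(679.5,-163.7,110,100,0)
go(480,-260,105,220,0)
go(x,y,80,220,.1)
go(x,y,2,100,.3); st()
overlay("a200",x,y,box=(220,170,120,100),lv=((21,30.5,(0,0,255)),(14,27.5,(0,255,0))))
z=lower(x,y,2,-6.5,1.0); robot.hold(.1); st("low")
```

```text
t 42.28 [ 452.3 -436.2    2.5] F [-0.1 -0.4 -2.5] M [ 0.09 -0.01 -0.01] w 41.6
contact at -7.0 f 7.53
low t 45.21 [ 452.1 -436.    -6.1] F [-1.4  0.9  5.1] M [ 0.5   0.45 -0.01] w 41.5
```

View pics/a200.png

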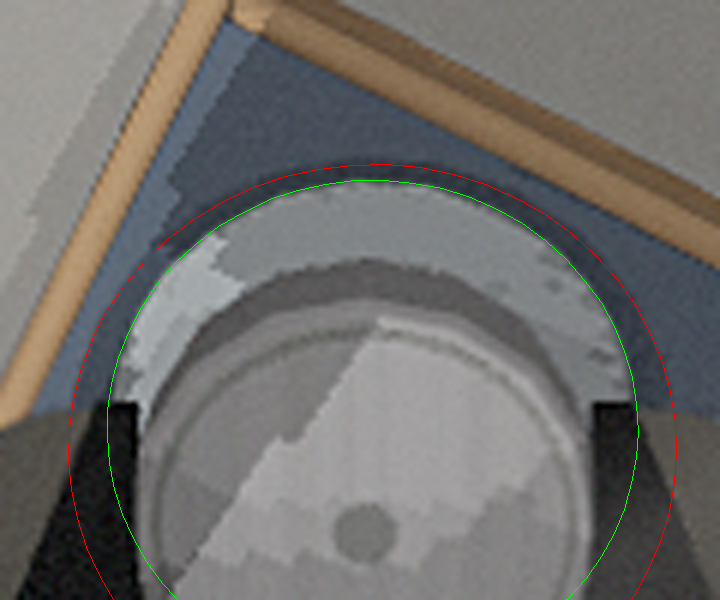

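Run:
```python
from h import *
x,y=452,-436
go(x,y,-6,30,.1)
grip(0.7); st("open")
go(x,y,60,120,.25); st("up")
overlay("r200",x,y,box=(220,160,120,100),lv=((21,30.5,(0,0,255)),(14,27.5,(0,255,0)),(31,22,(0,255,255))))
grip(1.0)
go(480,-260,100,220,0)
go(679.5,-165,100,220,.4); st()
overlay("v500",679.5,-165,lv=LV[3:],box=(200,150,160,120),s=5)
```

```text
open t 46.08 [ 452.  -436.1   -6. ] F [-0.6 -0.1 -0.1] M [0.16 0.04 0.01] w 64.4
up t 47.02 [ 451.6 -435.6   59.1] F [0.5 0.3 0.3] M [ 0.11 -0.   -0.05] w 64.3
 t 50.19 [ 679.4 -165.3  100.3] F [-0.3 -0.   0.8] M [ 0.15 -0.01 -0.04] w 91.6
```

View pics/r200.png

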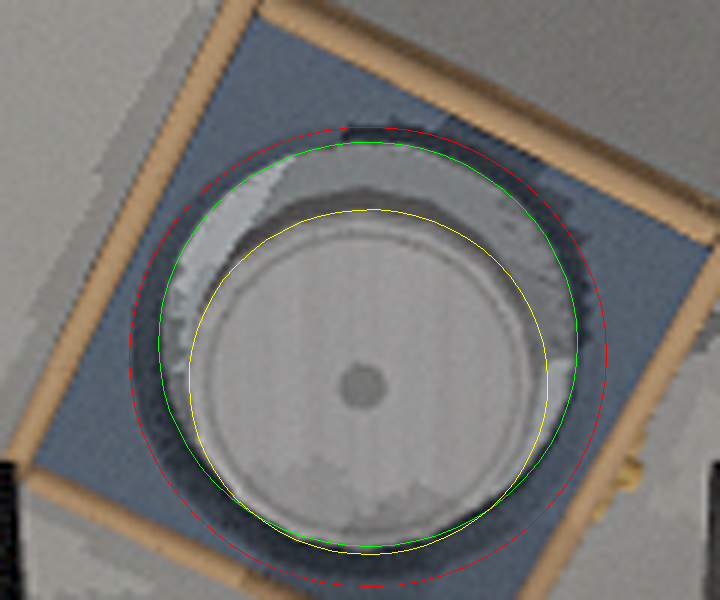

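View pics/v500.png

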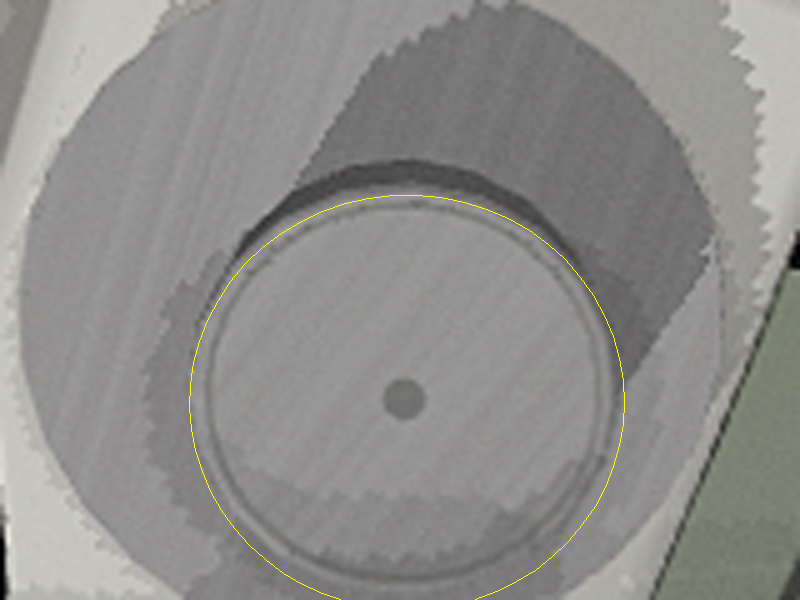

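Run:
```python
from h import *
X,Y=679.6,-165.2
go(X,Y,46,100,.35); st("down")
grip(0.0,55); robot.hold(.15); st("grip")
go(X,Y,70,50,.3); o=st("lift")
p=o["tcp_pos"]
overlay("h500",p[0],p[1],box=(200,170,160,120),s=5,lv=((p[2]+42.5,30,(0,0,255)),(p[2]+20,30,(0,255,0))))
snap("side","h500s"); s=cv2.imread("pics/h500s.png")[120:240,240:400]
cv2.imwrite("pics/h500sz.png",cv2.resize(s,None,fx=4,fy=4,interpolation=2))
```

```text
down t 51.28 [ 679.9 -165.3   46.5] F [-0.4  0.5  1. ] M [0.11 0.01 0.05] w 92.1
grip t 52.04 [ 679.5 -165.2   46. ] F [-1.5 -0.7 -0.1] M [ 0.13  0.16 -0.01] w 58.2
lift t 52.98 [ 679.4 -165.1   69.7] F [-0.3 -0.4 -4.6] M [ 0.11 -0.02  0.02] w 58.1
```

View pics/h500.png

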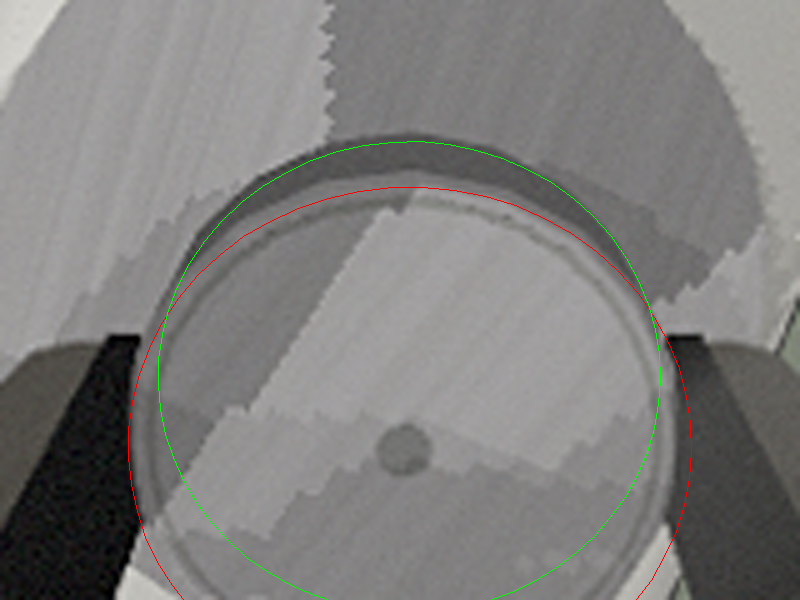

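View pics/h500sz.png

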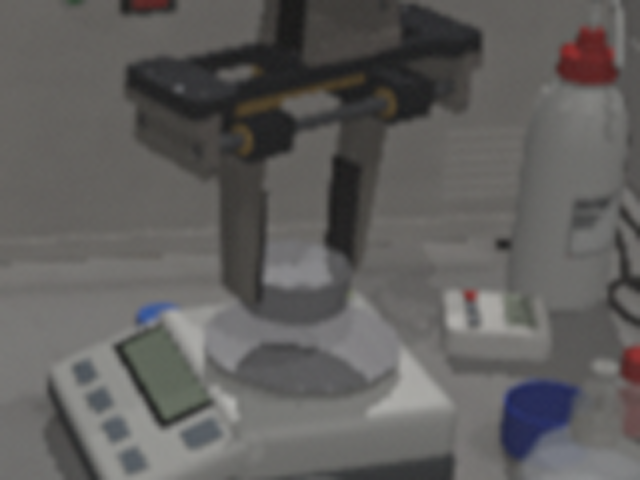

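Run:
```python
from h import *
x,y=458.3,-183.3
go(679.5,-165.2,100,80,0)
go(x,y,80,180,.1)
go(x,y,2,100,.3); st()
overlay("a500",458.5,-184,box=(200,140,160,120),s=5,lv=((21,38.5,(0,0,255)),(14,35.5,(0,255,0))))
z=lower(x,y,2,-6.5,1.0); robot.hold(.1); st("low")
```

```text
t 56.33 [ 458.6 -183.4    2.4] F [-0.5  1.1 -4.7] M [ 0.11  0.01 -0.06] w 58.4
contact at -7.0 f 9.25
low t 59.25 [ 458.3 -183.3   -6.2] F [-2.7  0.8  5.9] M [ 0.3   0.56 -0.02] w 58.0
```

View pics/a500.png

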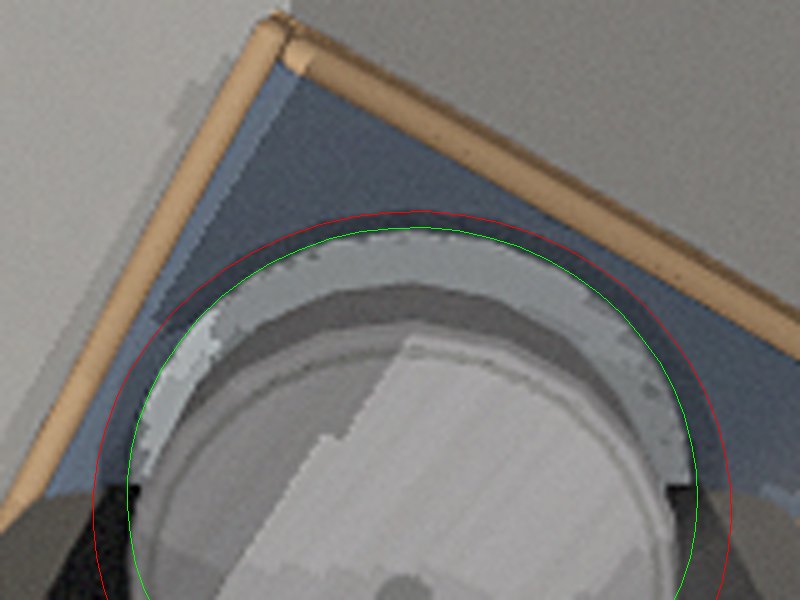

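Run:
```python
from h import *
x,y=458.3,-183.3
go(x,y,-6,30,.1)
grip(0.9); st("open")
go(x,y,60,120,.25); st("up")
overlay("r500",458.5,-184,box=(200,140,160,120),s=5,lv=((21,38.5,(0,0,255)),(14,35.5,(0,255,0)),(36.5,30,(0,255,255))))
go(440,-200,180,200,0)
robot.movep(np.array([300,-600,200.]),rotv(-1.98)); robot.hold(.5)
st("away")
for n in("top","side"): snap(n,"fin_"+n)
a=cv2.imread("pics/fin_top.png")[125:305,175:405];b=cv2.imread("pics/fin_side.png")[185:345,170:375]
cv2.imwrite("pics/fin.png",np.vstack([cv2.resize(a,(400,300)),cv2.resize(b,(400,300))]))
```

```text
open t 60.13 [ 458.5 -183.3   -5.9] F [ 0.  -0.2  0.2] M [ 0.12  0.   -0.03] w 83.0
up t 61.08 [ 457.8 -183.1   59.3] F [ 0.3  0.1 -0.6] M [0.09 0.02 0.05] w 83.0
away t 63.97 [ 300.1 -599.9  200.1] F [ 0.9 -0.5 -0.6] M [0.05 0.01 0.05] w 82.6
```

View pics/r500.png

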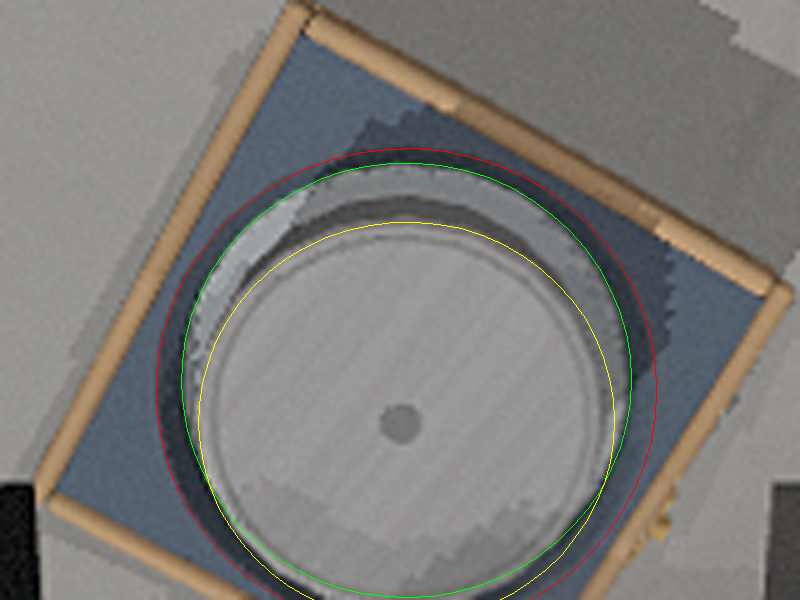

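View pics/fin.png

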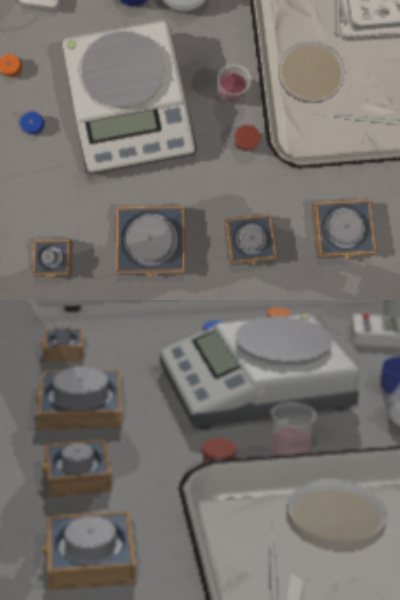

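All four weights stand upright in their wells, the pan is empty and the beaker hasn't moved.

Run:
```python
from h import *
print(robot.job_done());
```

```text
the job is handed in; nothing more can be done
None
```

All four weights are off the pan and standing upright in their own cases, taken smallest first: w50, w100, w200, then w500. I handed the job in at about 64 s; `job_done` gives no verdict.

- **Missed first grasp:** the first grip on w50 closed on air above it and moved nothing. Both the wrist and side cameras showed the fingertips about 30 mm shorter than the stated TCP. I allowed for that from then on, and every later grasp held at the first try.
- **Placing:** each weight met the well floor at the expected height to within about 0.5 mm, pressing with 7.5–9.3 N as it touched down.
- **Final checks:** the wrist pictures show each weight upright inside its well, with only 1–2 mm between where it was expected and where it stood. The last top and side pictures show the pan empty, the beaker in place and the look-alikes untouched. The arm was clear of everything at hand-in.
- **One disagreement:** the gripper read the weights 1–2.5 mm narrower than their stated diameters. I took this to be an inexact width reading, because each grip held.

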